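# Click the paint carousel round and stand the fallen bottle in it

## Task

Turn the paint carousel until its empty pocket has clicked home at the front, in line with the small spring housing on the base. Stand the fallen paint bottle upright, cap up, on the floor of that pocket, setting it down without dropping it, and let go of everything. Leave the other things on the bench where they are.

Things in the scene. Friction and masses are not known exactly. Their poses are not given: they have to be found in the camera images.
- carousel: paint carousel fixed to the bench: black base, radius 150 mm, with a turning plywood tray, radius 140 mm, upper face 34 mm above the bench. Origin: on the turning axis, at bench level. Its -x axis points to its FRONT, where a black spring housing with a steel cover, 46 mm wide, 30 mm high, stands 142 to 172 mm from the axis. The front faces the robot roughly. Only the tray turns
- paddle (a point): middle of the wooden paddle grip, on the turning axis, 181 mm above the bench; it turns with the tray. Paddle: 86 long, 14 thick, 32 mm high (165 to 197 mm above the bench), free all round above 150 mm. Site x axis along the paddle; -x points to the empty pocket; z up. The tray turns both ways, no end stop, friction 0.05 N m; starts 100 to 180 deg from home, often between clicks
- pocket (a point): middle of the floor of the tray's only empty pocket, 100 mm from the turning axis, 34 mm above the bench; it turns with the tray. Six square pockets, one every 60 deg, 60 mm inside, walls 3 mm thick and 12 mm high; the other five hold round paint bottles (57 to 58 mm across, up to 109 mm tall) jammed fast in them
- front (a point): fixed point 100 mm from the axis towards the front housing, 34 mm above the bench: here the pocket's middle stands when clicked home. A sprung ball in the housing drops between two bumps under the tray at each station (every 60 deg). Crests 2.9 deg either side of the click: from within, the tray centres itself; from 2.9 to 6 deg it is pushed away. Passing a bump takes about 0.35 N m
- bottle: the one fallen bottle: white plastic, square body 42 x 42 mm, 70 mm tall, tapering shoulder, grey round cap 23 mm across, 108 mm tall in all, 0.1 to 0.2 kg, heavier to its base. It lies on a flat side on the board, cap roughly to the robot. Origin: centre of its base (25 mm above the bench as it lies); z axis from base to cap; x, y square to its sides (one of them points up as it lies)
- board: plywood work board 300 mm (x) by 320 mm (y), 4 mm thick, fixed to the bench; the bottle, the jar, the pot and the brush are on it. Origin: centre of its underside
- jar: bystander: open glass water jar, 72 mm across, 95 mm high, on the board. Origin: centre of its underside
- pot: bystander: lidded paint pot, 58 mm across, 50 mm high, on the board. Origin: centre of its underside
- brush: bystander: flat brush about 170 mm long along its x axis, 11 mm thick, lying on the board. Origin: under its middle
- brush_block: bystander: dark wooden block 90 x 90 x 85 mm full of brushes up to 250 mm high, at the back. Origin: centre of its underside
- tape: bystander: roll of tape lying flat, 100 mm across, 24 mm high. Origin: centre of its underside
- mug: bystander: white mug, 80 mm across, 92 mm high. Origin: centre of its underside
- varnish: bystander: amber bottle standing upright, 60 mm across, 150 mm high, at the back. Origin: centre of its underside
There are look-alikes about, which are no part of the job. What is meant by the bottle is not pink or purple, and is the larger of those in its own colour.

How it is judged:
By the outcome, as a careful person would: the job done as asked, in the order asked, and still so for the second after the job is handed in, with the robot touching nothing.
It also fails if it takes over 72 s, if anything falls off the work surface, if the arm or the gripper's body presses on something with over 40 N, if the wrist force passes 120 N, or if a joint passes its speed limit or range.

## Robot

A 6-joint arm with a two-finger parallel gripper is mounted at the origin on the work surface. World frame = base frame: x ahead of the robot, y to its left, z up, the work surface at z = 0. Lengths are in m, angles in degrees, forces in N, time in s.
With the tool pointing down it reaches from about 0.4 to 0.825 m from the base axis. Payload 7 kg.
Tool frame: the origin (TCP) lies midway between the tips of the shut fingers; the grasp point (between the pads) lies 19 mm behind it; z points along the fingers, y is the line along which they close (so a half turn about z gives the same grasp; the last joint's range is limited). The gripper opens to 88 mm and grips with 3 to 60 N. Pads are 19 mm wide; open, the fingers measure 130 mm over their backs; the gripper's body (78 mm by 193 mm) begins 47 mm behind the grasp point.
Start: joints at [-59.181, 20.546, 0.682, 0, -70.136, -16.507], TCP at [0.167, -0.654, 0.227] pointing down, gripper open.
Joint ranges: [-176.03, 176.03], [-82.01, 121.73], [-58.28, 71.71], [-173.87, 95.51], [-174.79, -0.11], [-173.66, 173.66]. Speed limits (degrees/s): [136.94, 136.94, 172.46, 180, 180, 180].

## Interface

Orientations are given as a 3x3 rotation matrix whose columns are the frame's x, y, z axes.
In Python, from rig import robot gives the robot as it stands. Calls block until the motion is done:
- robot.goto(position, orientation): joint-space move of the TCP to a pose.
- robot.servo_line(position, ori=None, speed=0.15): straight line of the TCP; ori=None keeps the orientation; speed is the mean speed in m/s.
- robot.movej(angles): joint-space move.
- robot.move_gripper(opening): opening from 0.0 (shut) to 1.0 (fully open); the grip force is fixed at half the most; returns when the fingers have stopped.
- robot.dwell(seconds).
- robot.ik(position, orientation): joint angles nearest the present ones, or None.
- robot.grab_frame(name): name is "side" or "top"; returns (picture, depth): 400x640x3 uint8, red, green, blue; 400x640 float32, m along the optical axis (not along the pixel's ray), 0 where there is no reading.
- robot.camera_info(name): a dict with "vfov" (degrees; the focal length in pixels is half the picture's height over the tangent of half this angle, whatever the lens; pixels are square), "cx", "cy" (the principal point, pixels), "k1" (the pictures are not rectified: a ray, as slopes to the right and down, at radius r is drawn at 1 + k1 r^2 times it, then the intrinsics apply), "view" (4x4, takes a point from world to camera coordinates). Camera axes: x right, y down, z forward; pixel columns grow to the right and rows downward; lengths in m; the calibration is good to about 2 mm. A picture is of the moment at which its call begins. camera_info takes no time and is no camera call.
A pose or a line that the arm cannot do raises robot.Unreachable and nothing moves.
- robot.job_done(): hands the job in; it is judged then, once.
Readings, each from a call of its own:
- robot.read_t(): time.
- robot.read_qpos(): joint angles.
- robot.read_qvel(): joint speeds.
- robot.read_effort(): joint torques, N m.
- robot.read_position(): TCP position.
- robot.read_tcp_rot(): TCP orientation.
- robot.read_force(): force on the tool from outside, world axes, zero at the start.
- robot.read_ft_torque(): the same for the moment, N m.
- robot.read_grip_width(): opening from 0.0 (shut) to 1.0 (fully open).
- robot.read_finger_force(): force on a finger pad.
Only numpy, scipy, OpenCV 4.12 (cv2) and the standard library are available. Lean on these libraries where they do the work, as an engineer would, in place of code of your own. Each camera call takes 0.05 s, during which the arm holds its last target. There are 200 camera calls.

## Working session

There is one attempt and no reset: what is moved stays moved. The work goes in short steps, each a Python script; the robot and the scene stay as the last script left them, time stands still between calls to the robot, and variables do not carry over. Pictures are saved under pics/ and viewed, at most 10 in all, crops included, and the job is handed in when it is done.

```bash
ls; mkdir -p pics; cat > h.py <<'E'
import numpy as np, cv2
from rig import robot
def K(n):
    c=robot.camera_info(n); f=200/np.tan(np.radians(c['vfov'])/2); return c,f,np.array(c['view'])
def save(n,fn):
    im,d=robot.grab_frame(n); cv2.imwrite('pics/'+fn+'.png',im[:,:,::-1]); np.savez('pics/'+fn+'.npz',im=im,d=d); return im,d
def slopes(n,uv):
    c,f,V=K(n); uv=np.atleast_2d(uv).astype(float)
    p=(uv-[c['cx'],c['cy']])/f; s=p.copy()
    for _ in range(20): s=p/(1+c['k1']*(s**2).sum(1,keepdims=True))
    return s
def ray(n,uv,z):
    c,f,V=K(n); s=slopes(n,uv); R=V[:3,:3]; o=-R.T@V[:3,3]
    d=np.c_[s,np.ones(len(s))]@R
    return o+d*((z-o[2])/d[:,2])[:,None]
def pts(n,uv,dep):
    c,f,V=K(n); s=slopes(n,uv); P=np.c_[s,np.ones(len(s))]*np.asarray(dep)[:,None]
    return (P-V[:3,3])@V[:3,:3]
def proj(n,P):
    c,f,V=K(n); q=np.atleast_2d(P)@V[:3,:3].T+V[:3,3]; s=q[:,:2]/q[:,2:]
    return s*(1+c['k1']*(s**2).sum(1,keepdims=True))*f+[c['cx'],c['cy']]
E
python3 - <<'E'
from h import *
save('top','top0');save('side','side0')
for n in('top','side'):print(robot.camera_info(n))
E
```

```text
pics
{'vfov': 51.251781751751125, 'cx': 317.789320587088, 'cy': 205.30703366530028, 'k1': 0.02138154988898118, 'view': array([[-0.01546551, -0.9995644 , -0.02513613,  0.02057299],
       [-0.9845013 ,  0.01961501, -0.17427691,  0.56107076],
       [ 0.17469404,  0.02205127, -0.98437581,  1.35272721],
       [ 0.        ,  0.        ,  0.        ,  1.        ]])}
{'vfov': 47.373562080507575, 'cx': 319.4388130554418, 'cy': 201.03418774790035, 'k1': -0.05242302464150349, 'view': array([[ 0.97091122, -0.23938066,  0.00532068, -0.51845151],
       [-0.15378686, -0.64047277, -0.75242557,  0.14868263],
       [ 0.18352388,  0.72972017, -0.6586558 ,  1.60987904],
       [ 0.        ,  0.        ,  0.        ,  1.        ]])}
```

View pics/top0.png

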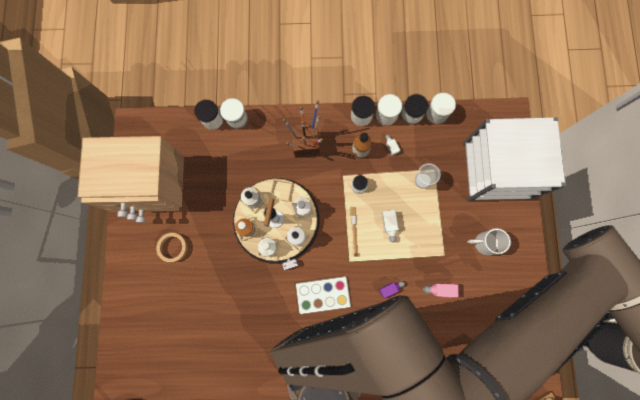

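View pics/side0.png

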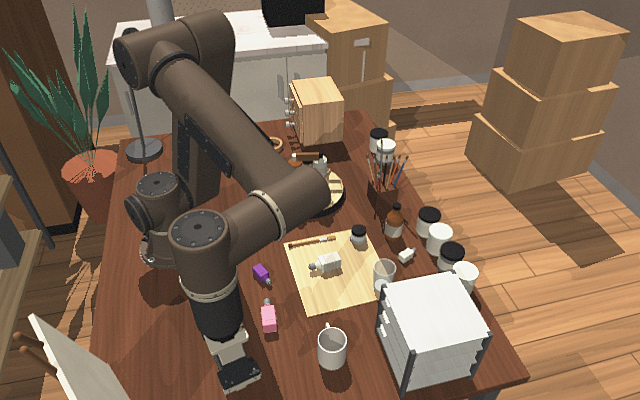

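Top view: the carousel is at about (275,220), its housing at (290,264) and the empty pocket near (283,190). The bottle lies at (391,222) with its cap at (393,238). The side view is partly blocked by the arm.

```bash
python3 - <<'E'
from h import *
D=np.load('pics/top0.npz'); im,d=D['im'],D['d']
a=cv2.resize(im[170:275,225:325],None,fx=5,fy=5,interpolation=cv2.INTER_CUBIC)
b=cv2.resize(im[200:252,370:420],None,fx=5,fy=5,interpolation=cv2.INTER_CUBIC)
o=np.zeros((525,760,3),np.uint8);o[:,:500]=a;o[:260,505:755]=b
cv2.imwrite('pics/crop.png',o[:,:,::-1])
v,u=np.mgrid[0:400,0:640]; uv=np.c_[u.ravel(),v.ravel()]
P=pts('top',uv,d.ravel()).reshape(400,640,3); np.save('pics/P0.npy',P)
H=P[...,2]
def rect(m):
    return cv2.minAreaRect(P[m][:,:2].astype(np.float32)*1000)
# bottle
m=(u>375)&(u<408)&(v>203)&(v<248)&(H>.015)
print('bottle',m.sum(),rect(m),np.percentile(H[m],[5,50,95,100]))
mt=m&(H>.038); print('body top',mt.sum(),rect(mt))
cap=m&(H<.04)
R=(u>225)&(u<325)&(v>170)&(v<280)
# base disc outline: enclosing circle by radius of points with z>.02
for z0,z1 in((.025,.042),(.15,.21),(.02,.036)):
    mm=R&(H>z0)&(H<z1); print(z0,mm.sum(),cv2.minEnclosingCircle(P[mm][:,:2].astype(np.float32)),rect(mm))
mp=R&(H>.16)&(H<.205); print('paddle',mp.sum(),rect(mp),np.argwhere(mp).mean(0),H[mp].max())
# housing
mh=(u>278)&(u<302)&(v>255)&(v<273)&(H>.022)&(H<.04)
print('board',np.median(H[250:258,360:430]), 'bench',np.median(H[300:320,200:280]))
print('housing',mh.sum(),rect(mh))
for vv in range(256,274,2): print(vv,(H[vv,278:304:2]*1000).astype(int))
E
```

```text
bottle 374 ((407.416015625, -157.59266662597656), (93.17146301269531, 316.06756591796875), 49.966670989990234) [0.02596076 0.04262694 0.04807084 1.42989074]
body top 272 ((410.1962890625, -154.20266723632812), (83.8337173461914, 316.11572265625), 49.86336898803711)
0.025 3296 ((0.5041245818138123, 0.15637744963169098), 0.15622472763061523) ((520.819580078125, 158.02320861816406), (276.7861022949219, 277.81414794921875), 60.90716552734375)
0.15 228 ((0.5202585458755493, 0.15794864296913147), 0.04270974174141884) ((519.7366943359375, 158.8773956298828), (82.50407409667969, 38.089263916015625), 5.223246097564697)
0.02 2824 ((0.5041245818138123, 0.15637744963169098), 0.15622472763061523) ((520.819580078125, 158.02320861816406), (276.7861022949219, 277.81414794921875), 60.90716552734375)
paddle 221 ((519.7366943359375, 158.8773956298828), (82.50407409667969, 38.089263916015625), 5.223246097564697) [212.23076923 268.84162896] 0.2014582744281552
board 0.0017730891156591542 bench -0.002101149426915787
housing 132 ((379.239013671875, 115.593505859375), (47.14034652709961, 49.40762710571289), 17.41827964782715)
256 [28 31 28 27 30 29 36 27  5 11  2 -5 -3]
258 [36 34 33 34 30 20  5  7 10  6  2 -1 -1]
260 [ 9  7 13 10  6 22 10 25 24 -3 -4 -2  0]
262 [10  9  7  8 29 28 31 27 30 11  1  1  0]
264 [ 1 -1 28 24 25 27 26 25 31 29 -3  5  0]
266 [ 0 -5 -3 28 33 26 32 24 26  0 -1 -3  2]
268 [ 0 -4 -1 29 23 19  4 -6 -1 -5 -3 -5  1]
270 [   2   -7    0   -6    4   -1    0   -6   -3    0   -4    0 1429]
272 [ 0 -4 -1 -2 -2 -4  0 -2 -3  7 -8  1  0]
```

View pics/crop.png

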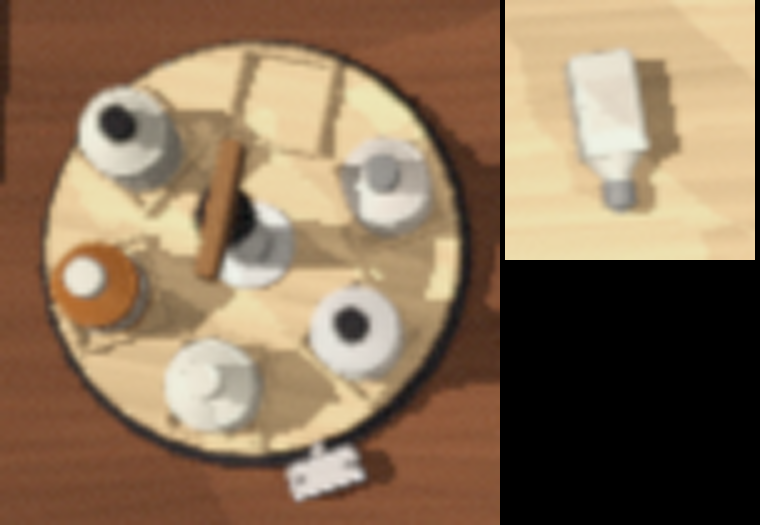

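The crop shows the empty pocket at about (283,190), the paddle running from (272,198) to (266,225), and the housing at (290,264). On the bottle, the base edge is near (389,210) and the cap near (393,238). Next I'll get these precisely with rays.

```bash
cat > meas.py <<'E'
from h import *
from scipy.optimize import least_squares
def hsv(im): return cv2.cvtColor(im,cv2.COLOR_RGB2HSV).astype(int)
def circ(xy):
    c=least_squares(lambda p:np.hypot(xy[:,0]-p[0],xy[:,1]-p[1])-p[2],[.52,.157,.15],loss='soft_l1',f_scale=.002).x; return c
def edge(im,c,r0,r1,z):
    # strongest outward brightness drop along radial rays, at height z
    g=cv2.GaussianBlur(cv2.cvtColor(im,cv2.COLOR_RGB2GRAY),(3,3),0).astype(np.float32); out=[]
    rr=np.arange(r0,r1,.0005)
    for a in np.radians(np.arange(0,360,3)):
        q=np.c_[c[0]+rr*np.cos(a),c[1]+rr*np.sin(a),0*rr+z]; uv=proj('top',q).astype(np.float32)
        s=cv2.remap(g,uv[:,0].copy(),uv[:,1].copy(),cv2.INTER_LINEAR).ravel(); ds=s[6:]-s[:-6]; i=ds.argmin()
        if ds[i]<-25: out.append(q[i+3,:2])
    return np.array(out)
def axis(im):
    c=[.52,.157]
    for _ in range(2):
        e=edge(im,c,.128,.15,.034); p=circ(e); c=p[:2]
    return p,len(e)
E
python3 - <<'E'
from meas import *
D=np.load('pics/top0.npz'); im,d=D['im'],D['d']; P=np.load('pics/P0.npy'); H=P[...,2]
v,u=np.mgrid[0:400,0:640]; h=hsv(im)
p,n=axis(im); print('tray circle',p,n); c=p[:2]
def m2(m,z): 
    w=np.argwhere(m)[:,::-1]; return ray('top',w,z)[:,:2]
hm=(u>278)&(u<302)&(v>256)&(v<273)&(h[...,2]>150)&(h[...,1]<60)
q=m2(hm,.03); r=cv2.minAreaRect(q.astype(np.float32)*1000); w=q.mean(0)-c
print('housing',hm.sum(),q.mean(0),r,'radius',np.hypot(*w),'ang',np.degrees(np.arctan2(w[1],w[0])))
pm=(u>260)&(u<277)&(v>195)&(v<228)&(h[...,0]<18)&(h[...,1]>110)&(h[...,2]<190)&(H>.15)
q=m2(pm,.197); r=cv2.minAreaRect(q.astype(np.float32)*1000); w=q-q.mean(0); ev=np.linalg.eigh(w.T@w)[1][:,1]
print('paddle',pm.sum(),q.mean(0),r,np.degrees(np.arctan2(ev[1],ev[0])))
# pocket corners read in crop
pc=np.array([[250,58],[337,68],[323,155],[237,140]])/5+[225,170]-.4
q=ray('top',pc,.046)[:,:2]; w=q.mean(0)-c; print('pocket',q.mean(0),np.hypot(*w),np.degrees(np.arctan2(w[1],w[0])),np.linalg.norm(q-np.roll(q,1,0),axis=1))
# bottle
bm=(u>378)&(u<408)&(v>205)&(v<234)&(h[...,1]<50)&(h[...,2]>150)
k,lab=cv2.connectedComponents(bm.astype(np.uint8)); bm=lab==lab[220,391]
q=m2(bm,.046)*1000; 
cm=(u>385)&(u<400)&(v>=234)&(v<245)&(h[...,1]<60)&(h[...,2]>60); print('cap px',np.argwhere(cm).mean(0),cm.sum())
print('white',bm.sum(),cv2.minAreaRect(q.astype(np.float32)))
b=np.array([[568,58],[628,48],[647,150],[588,158]],float);b[:,0]-=505;b=b/5+[370,200]-.4
print('quad',ray('top',b,.046)[:,:2]); print('cap',ray('top',[[392.8,238.4]],.033)); print('base', ray('top',b[:2],.046)[:,:2].mean(0))
mt=bm&(H>.035)&(H<.06); print('H body',np.median(H[mt]),P[mt].mean(0))
E
```

```text
tray circle [0.52133431 0.15694969 0.14015774] 118
housing 103 [0.3684755  0.10976734] ((372.39703369140625, 110.69132995605469), (31.49556541442871, 47.293643951416016), 17.333452224731445) radius 0.15997496994901247 ang -162.84630847745035
paddle 159 [0.52063258 0.1553529 ] ((518.2965698242188, 154.70928955078125), (20.174720764160156, 86.1256332397461), 79.1241226196289) 168.59633775587014
pocket [0.61510855 0.13181881] 0.09708331879788025 -15.002366901619471 [0.05755292 0.06004148 0.06095639 0.05951942]
cap px [237.5 392. ] 52
white 311 ((501.47412109375, -228.93338012695312), (78.4997329711914, 45.85578536987305), 6.57257080078125)
quad [[ 0.53763986 -0.2046642 ]
 [ 0.5436411  -0.24493311]
 [ 0.47481343 -0.25420683]
 [ 0.47017991 -0.21501673]]
cap [[ 0.44710783 -0.23769376  0.033     ]]
base [ 0.54064048 -0.22479865]
H body 0.04397334392571717 [ 0.50395951 -0.22917242  0.04365968]
```

```bash
cat > plan.py <<'E'
from h import *
Z=np.array([0,0,1.]); AX=np.array([.5213,.157]); FR=np.radians(-162.8)
front=np.r_[AX+.1*np.array([np.cos(FR),np.sin(FR)]),.034]
def down(deg):
    a=np.radians(deg); x=np.array([np.cos(a),np.sin(a),0]); z=-Z; return np.c_[x,np.cross(z,x),z]
bd=np.radians(-172.5); d=np.array([np.cos(bd),np.sin(bd),0]); base=np.array([.5406,-.2248,.025])
def frame(z,y): return np.c_[np.cross(y,z),y,z]
def pick(al,sg):
    t=np.radians(al-90); z=-np.cos(t)*Z-np.sin(t)*d; return frame(z,sg*np.cross(Z,d))
def place(al,sg,az=None):
    az=FR+np.pi if az is None else az
    t=np.radians(al-90); a=np.array([np.cos(az),np.sin(az),0]); z=np.cos(t)*a-np.sin(t)*Z
    y=sg*np.cross(Z,a); R=frame(z,y); return R
def tcp(g,R): return np.asarray(g)+.019*R[:,2]
E
python3 - <<'E'
from plan import *
np.set_printoptions(precision=1,suppress=True)
print('now',robot.read_tcp_rot().round(2).tolist())
for a in(-12,168):
    for e in (a-150,a+210,a):
        print(a,e,robot.ik(np.r_[AX,.162],down(a)),robot.ik(np.r_[AX,.162],down(e)))
for al in(110,120,130):
  for sg in(1,-1):
    Rp=pick(al,sg); g=base+.04*d; g[2]=.030
    for s2 in(1,-1):
        Rq=place(al,s2)
        if np.linalg.norm(Rq@(Rp.T@d)-Z)<1e-6:
            print(al,sg,s2,robot.ik(tcp(g,Rp),Rp),robot.ik(tcp(front+[0,0,.042],Rq),Rq),robot.ik(tcp(front+[0,0,.15],Rq),Rq))
E
```

```text
now [[-0.97, -0.25, -0.0], [-0.25, 0.97, 0.0], [0.0, 0.0, -1.0]]
-12 -162 [ 37.4  11.3 -21.1   0.  -57.6  40.6] [  37.4   11.3  -21.1    0.   -57.6 -109.4]
-12 198 [ 37.4  11.3 -21.1   0.  -57.6  40.6] [  37.4   11.3  -21.1    0.   -57.6 -109.4]
-12 -12 [ 37.4  11.3 -21.1   0.  -57.6  40.6] [ 37.4  11.3 -21.1   0.  -57.6  40.6]
168 18 [  37.4   11.3  -21.1    0.   -57.6 -139.4] [ 37.4  11.3 -21.1   0.  -57.6  70.6]
168 378 [  37.4   11.3  -21.1    0.   -57.6 -139.4] [ 37.4  11.3 -21.1   0.  -57.6  70.6]
168 168 [  37.4   11.3  -21.1    0.   -57.6 -139.4] [  37.4   11.3  -21.1    0.   -57.6 -139.4]
110 1 1 [ -9.2  17.5 -35.4 -17.8 -18.7 122.6] None None
110 -1 -1 [ -9.2  17.5 -35.4 -17.8 -18.7 -57.4] None None
120 1 1 [-18.   17.  -31.6 -42.5 -18.6 153.4] None [  -1.6  -14.   -48.8 -101.8  -16.6   21.9]
120 -1 -1 [-18.   17.  -31.6 -42.5 -18.6 -26.6] None [  -1.6  -14.   -48.8 -101.8  -16.6 -158.1]
130 1 1 [ -33.5   18.6  -29.1  -69.7  -26.7 -168.9] [ -18.9    7.5  -55.7 -120.2  -31.5   59.4] None
130 -1 -1 [-33.5  18.6 -29.1 -69.7 -26.7  11.1] [ -18.9    7.5  -55.7 -120.2  -31.5 -120.6] None
```

```bash
python3 - <<'E'
from plan import *
np.set_printoptions(precision=0,suppress=True)
for al in(120,125,130,135,140,145):
    Rp=pick(al,-1); g=base+.04*d; g[2]=.033
    print(al,'pick',robot.ik(tcp(g,Rp),Rp))
    for da in (-15,-8,0,8,15):
        Rq=place(al,-1,FR+np.pi+np.radians(da))
        r=[]
        for L in(0,.02,.05,.09,.13):
            q=robot.ik(tcp(front+[0,0,.042+L],Rq),Rq); r.append('-' if q is None else '%d/%d/%d'%(q[0],q[2],q[3]))
        print('  az',da,r)
E
```

```text
120 pick [-18.  17. -32. -42. -19. -27.]
  az -15 ['-', '-', '-', '-', '-3/-52/-129']
  az -8 ['-', '-', '-', '-14/-56/-122', '-']
  az 0 ['-', '-', '-', '-11/-51/-108', '-']
  az 8 ['-', '-', '-25/-54/-107', '-12/-49/-98', '23/-47/-71']
  az 15 ['-33/-54/-107', '-30/-53/-104', '-24/-50/-99', '-15/-46/-91', '-3/-43/-81']
125 pick [-25.  17. -30. -56. -22.  -8.]
  az -15 ['-', '-', '-', '-6/-54/-132', '-']
  az -8 ['-', '-', '-', '-', '-']
  az 0 ['-', '-', '-12/-52/-111', '-', '-']
  az 8 ['-28/-56/-113', '-22/-53/-108', '-11/-49/-100', '-', '-']
  az 15 ['-24/-51/-104', '-20/-49/-99', '-12/-46/-92', '0/-44/-80', '-']
130 pick [-33.  18. -29. -69. -27.  10.]
  az -15 ['-', '-', '-9/-56/-136', '-', '-']
  az -8 ['-', '-15/-57/-129', '6/-47/-110', '-', '-']
  az 0 ['-18/-55/-120', '-9/-51/-111', '-', '-', '-']
  az 8 ['-14/-50/-106', '-6/-47/-99', '-', '-', '-']
  az 15 ['-12/-47/-97', '-7/-45/-91', '3/-43/-80', '-', '-']
135 pick [-41.  20. -30. -80. -33.  27.]
  az -15 ['-', '-8/-55/-137', '-', '-', '-']
  az -8 ['-8/-52/-125', '-', '-', '-', '-']
  az 0 ['2/-46/-102', '-', '-', '-', '-']
  az 8 ['4/-45/-90', '-', '-', '-', '-']
  az 15 ['2/-43/-84', '-', '-', '-', '-']
140 pick [-48.  23. -31. -88. -39.  41.]
  az -15 ['-', '-', '-', '-', '-']
  az -8 ['-', '-', '-', '-', '-']
  az 0 ['-', '-', '-', '-', '-']
  az 8 ['-', '-', '-', '-', '-']
  az 15 ['-', '-', '-', '-', '-']
145 pick [-54.  27. -33. -94. -46.  52.]
  az -15 ['-', '-', '-', '-', '-']
  az -8 ['-', '-', '-', '-', '-']
  az 0 ['-', '-', '-', '-', '-']
  az 8 ['-', '-', '-', '-', '-']
  az 15 ['-', '-', '-', '-', '-']
```

```bash
python3 - <<'E'
from plan import *
np.set_printoptions(precision=2,suppress=True)
robot.goto(np.r_[AX,.30],down(-12.5)); print(robot.read_t())
robot.servo_line(np.r_[AX,.163],speed=.12)
robot.move_gripper(0.0); print(robot.read_t(),robot.read_grip_width()*88,robot.read_force(),robot.read_ft_torque())
q=robot.read_qpos(); f=robot.ik(np.r_[AX,.163],down(-162.8)); print(q,f)
for k in (.25,.5,.75,1):
    robot.movej(np.asarray(q)+(np.asarray(f)-q)*k); print(robot.read_t(),robot.read_force(),robot.read_ft_torque(),robot.read_grip_width()*88)
robot.move_gripper(.6); robot.dwell(.2)
robot.servo_line(np.r_[AX,.30],speed=.2); print(robot.read_t())
q=np.array(robot.read_qpos()); q[0]-=45; robot.movej(q)
save('top','top1'); im=np.load('pics/top1.npz')['im']
cv2.imwrite('pics/crop1.png',cv2.resize(im[170:275,225:325],None,fx=5,fy=5,interpolation=cv2.INTER_CUBIC)[:,:,::-1]); print(robot.read_t())
E
```

```text
3.2083
5.375 37.37807193434984 [-0.3  -0.29  0.24] [0.09 0.22 0.01]
[ 37.39  11.28 -21.02  -0.   -57.7   40.11] [  37.39   11.28  -21.02    0.    -57.7  -110.19]
6.05 [-0.77  1.11 -0.36] [ 0.12  0.2  -0.03] 37.44786867751549
6.725 [0.5  0.38 0.07] [ 0.25  0.11 -0.05] 37.474498084593556
7.4 [ 0.7   1.54 -0.54] [ 0.35  0.01 -0.03] 37.33666085999989
8.075 [ 0.76  1.51 -1.19] [ 0.44 -0.18 -0.28] 37.410259416599345
9.6417
11.2333
```

View pics/crop1.png

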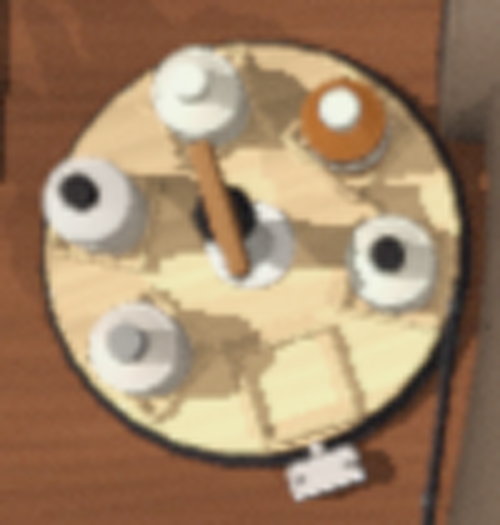

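The pocket is now at the front, spanning crop (250–365, 328–443), opposite the housing at about crop (325,470). Next I'll check its angle numerically.

```bash
python3 - <<'E'
from meas import *
from plan import *
im=np.load('pics/top1.npz')['im']; h=hsv(im); v,u=np.mgrid[0:400,0:640]
p,n=axis(im); print(p,n); c=p[:2]
pc=np.array([[250,355],[335,330],[363,420],[273,440]])/5+[225,170]-.4
q=ray('top',pc,.046)[:,:2]; w=q.mean(0)-c; print('pocket',q.mean(0),np.hypot(*w),np.degrees(np.arctan2(w[1],w[0])),np.linalg.norm(q-np.roll(q,1,0),axis=1))
for a,b in((0,3),(1,2),(1,0),(2,3)): e=q[b]-q[a]; print(np.degrees(np.arctan2(e[1],e[0])))
# bottle caps: known cap tops, opposite white bottle (front+180) and amber
for nm,px in(('white opp',[190,83]),('grey',[128,343]),('black r',[388,255]),('black l',[78,190]),('amber',[340,107])):
    x=ray('top',np.array(px)/5+[225,170]-.4,.14)[0,:2]-c; print(nm,np.hypot(*x),np.degrees(np.arctan2(x[1],x[0])))
hm=(u>278)&(u<302)&(v>256)&(v<273)&(h[...,2]>150)&(h[...,1]<60)
qq=ray('top',np.argwhere(hm)[:,::-1],.03)[:,:2]; print(cv2.minAreaRect(qq.astype(np.float32)*1000))
x=(cv2.minAreaRect(qq.astype(np.float32))[0]-c); print(np.hypot(*x),np.degrees(np.arctan2(x[1],x[0])))
E
```

```text
[0.52133435 0.15699169 0.14036872] 119
pocket [0.42422561 0.1195846 ] 0.10406439688223341 -158.9329036288783 [0.05853924 0.05887562 0.06273694 0.06086029]
-164.73726433660673
-163.0452804686116
105.41532600829036
101.48150792027191
white opp 0.09285155792739766 16.318737573849944
grey 0.09881084006262833 140.03262259828446
black r 0.10166728786569716 -103.42416832500402
black l 0.09873187422513086 77.42707998301267
amber 0.09961298171753774 -44.08704758381365
((372.89923095703125, 110.84748840332031), (32.547119140625, 47.293853759765625), 17.331119537353516)
0.15544223983302843 -162.73104274562945
```

```bash
python3 - <<'E'
from plan import *
im=np.load('pics/top1.npz')['im']
r=cv2.resize(im[225:275,265:315],None,fx=11,fy=11,interpolation=cv2.INTER_CUBIC)
o=np.hstack([r[:,:390],r[:,:390]]).copy()
e=np.array([np.cos(FR),np.sin(FR)]); n=np.array([-e[1],e[0]])
for hw,z,col in((.030,.034,(255,0,0)),(.033,.046,(0,0,255))):
    q=np.array([np.r_[front[:2]+a*hw*e+b*hw*n,z] for a,b in((1,1),(1,-1),(-1,-1),(-1,1))])
    uv=((proj('top',q)-[265,225]+.5)*11); cv2.polylines(o,[uv.astype(np.int32)],True,col,1)
cv2.imwrite('pics/ov.png',o[:,:,::-1])
E
```

```text
(no output)
```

View pics/ov.png

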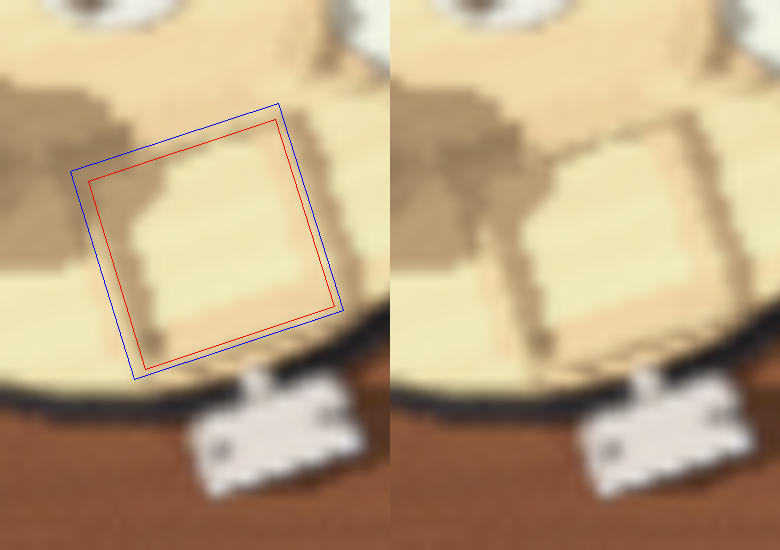

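The drawn pocket outline fits the image to within a few mm and 1–2°, so the pocket has clicked home. Next is picking up the bottle.

```bash
python3 - <<'E'
from plan import *
np.set_printoptions(precision=2,suppress=True)
AL=125; Rp=pick(AL,-1); g=base+.04*d; g[2]=.031
print(robot.ik(tcp(g,Rp),Rp))
robot.move_gripper(1.0)
pre=tcp(g,Rp)-.03*Rp[:,2]+[0,0,.09]
robot.goto(pre,Rp); print(robot.read_t(),robot.read_position()-pre)
robot.servo_line(tcp(g,Rp)-.03*Rp[:,2]+[0,0,.03],speed=.12)
robot.servo_line(tcp(g,Rp),speed=.08); print(robot.read_force())
robot.move_gripper(0.0); print(robot.read_t(),robot.read_grip_width(),robot.read_finger_force(),robot.read_force())
robot.servo_line(tcp(g,Rp)+[0,0,.13],speed=.12); robot.dwell(.2)
print(robot.read_t(),robot.read_grip_width(),robot.read_force(),robot.read_qpos())
for az in (0,8,10,12,15,18):
    Rq=place(AL,-1,FR+np.pi+np.radians(az)); print(az)
    for L in(0,.02,.05,.09): print('  ',L,robot.ik(tcp(front+[0,0,.042+L],Rq),Rq))
im,_=save('side','side2'); cv2.imwrite('pics/side2c.png',cv2.resize(im[120:370,200:450],None,fx=2.2,fy=2.2)[:,:,::-1])
E
```

```text
[-25.22  17.29 -29.73 -56.46 -21.84  -7.78]
13.2 [ 0. -0.  0.]
[-0.29  0.29  0.42]
15.5083 0.47699437891817564 30.000030398368835 [ 0.03 -0.06 -0.69]
16.9417 0.47867160717610124 [-0.74 -0.51 -1.1 ] [-16.24   3.   -31.52 -31.38 -26.31 -41.55]
0
   0 None
   0.02 None
   0.05 [ -12.7    -3.37  -52.62 -111.82  -26.09 -137.72]
   0.09 None
8
   0 [ -28.28   16.08  -56.33 -113.86  -46.05 -109.72]
   0.02 [ -22.05    7.57  -53.21 -108.85  -39.46 -124.33]
   0.05 [ -11.67   -2.03  -49.15 -100.35  -29.98 -144.81]
   0.09 None
10
   0 [ -27.06   15.38  -54.66 -110.91  -45.38 -112.91]
   0.02 [ -21.36    7.64  -51.98 -106.13  -39.74 -126.37]
   0.05 [ -11.82   -1.53  -48.42  -98.02  -31.39 -145.7 ]
   0.09 None
12
   0 [ -25.97   14.93  -53.14 -108.1   -45.03 -115.67]
   0.02 [ -20.78    7.8   -50.83 -103.55  -40.19 -128.15]
   0.05 [ -12.05   -0.96  -47.7   -95.86  -32.88 -146.33]
   0.09 None
15
   0 [ -24.57   14.59  -51.08 -104.16  -44.96 -119.18]
   0.02 [ -20.04    8.18  -49.22  -99.94  -41.11 -130.38]
   0.05 [ -12.49   -0.03  -46.63  -92.89  -35.23 -146.9 ]
   0.09 [   0.49   -9.04  -44.04  -80.75  -25.86 -170.74]
18
   0 [ -23.37   14.54  -49.21 -100.49  -45.3  -122.07]
   0.02 [ -19.44    8.69  -47.69  -96.59  -42.26 -132.17]
   0.05 [ -12.96    0.98  -45.54  -90.17  -37.61 -147.14]
   0.09 [  -2.51   -7.68  -43.22  -79.81  -30.6  -167.89]
```

View pics/side2c.png

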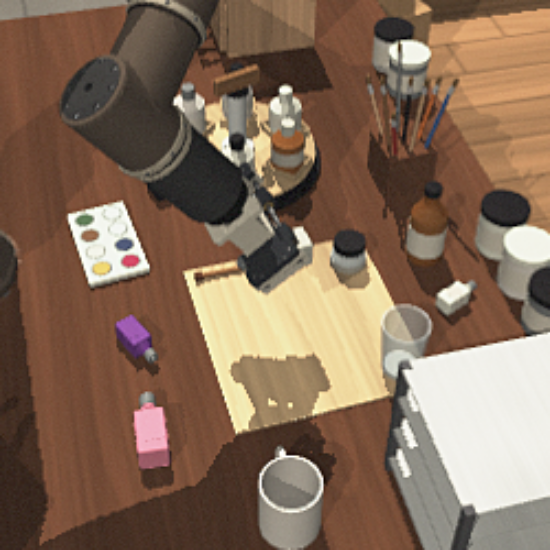

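The bottle is gripped, with the fingers on its body, clear of the other things. Next I'll stand it up and check the waypoint.

```bash
cat >> plan.py <<'E'
AL=125; Rp=pick(AL,-1)
def gplace(az,xy,h):  # TCP so that the bottle base centre is at xy, height h
    R=place(AL,-1,FR+np.pi+np.radians(az)); v=R@Rp.T@np.array([0,0,-.006])
    return tcp(np.r_[xy,h]+.04*Z-v,R),R
E
python3 - <<'E'
from plan import *
np.set_printoptions(precision=1,suppress=True)
print((place(AL,-1)@Rp.T@d).round(3))
for az in(10,12,15):
    for xy,h in((front[:2],.035),(front[:2],.055),(front[:2],.08),(front[:2],.09),([.43,0],.09),([.43,-.03],.09),([.45,-.05],.09),([.46,-.1],.1)):
        print(az,np.round(xy,3),h,robot.ik(*gplace(az,xy,h)))
E
```

```text
[ 0. -0.  1.]
10 [0.4 0.1] 0.035 [ -28.3   15.7  -55.2 -110.4  -46.1 -111.9]
10 [0.4 0.1] 0.055 [ -22.5    7.7  -52.5 -105.6  -40.4 -125.8]
10 [0.4 0.1] 0.08 [ -14.5   -0.4  -49.5  -99.1  -33.5 -142.1]
10 [0.4 0.1] 0.09 [ -10.9   -3.1  -48.4  -96.1  -30.6 -148.7]
10 [0.4 0. ] 0.09 [ -32.4    2.2  -43.5  -81.5  -45.6 -147.6]
10 [ 0.4 -0. ] 0.09 [ -36.7    3.9  -41.7  -79.   -48.5 -146.9]
10 [ 0.5 -0.1] 0.09 [ -37.1    6.2  -38.9  -78.3  -48.9 -147.5]
10 [ 0.5 -0.1] 0.1 [ -40.9    7.9  -34.4  -74.   -52.2 -150.1]
12 [0.4 0.1] 0.035 [ -27.2   15.2  -53.7 -107.6  -45.7 -114.8]
12 [0.4 0.1] 0.055 [ -21.9    7.8  -51.3 -103.1  -40.9 -127.5]
12 [0.4 0.1] 0.08 [ -14.6    0.2  -48.7  -96.9  -34.8 -142.9]
12 [0.4 0.1] 0.09 [ -11.4   -2.5  -47.7  -94.1  -32.3 -149. ]
12 [0.4 0. ] 0.09 [ -32.7    3.   -42.6  -80.2  -47.1 -147.2]
12 [ 0.4 -0. ] 0.09 [ -36.8    4.8  -40.9  -77.7  -50.  -146.6]
12 [ 0.5 -0.1] 0.09 [ -37.1    7.   -38.1  -77.   -50.3 -147.2]
12 [ 0.5 -0.1] 0.1 [ -40.9    8.7  -33.5  -72.9  -53.7 -149.7]
15 [0.4 0.1] 0.035 [ -25.7   14.8  -51.6 -103.7  -45.6 -118.4]
15 [0.4 0.1] 0.055 [ -21.1    8.2  -49.7  -99.5  -41.8 -129.8]
15 [0.4 0.1] 0.08 [ -14.8    1.1  -47.5  -93.8  -36.9 -143.6]
15 [0.4 0.1] 0.09 [ -12.1   -1.5  -46.7  -91.3  -34.9 -149.2]
15 [0.4 0. ] 0.09 [ -32.8    4.3  -41.4  -78.3  -49.3 -146.7]
15 [ 0.4 -0. ] 0.09 [ -36.8    6.   -39.5  -75.9  -52.  -146. ]
15 [ 0.5 -0.1] 0.09 [ -37.1    8.1  -36.7  -75.2  -52.4 -146.8]
15 [ 0.5 -0.1] 0.1 [ -40.9    9.9  -32.2  -71.3  -55.9 -149.1]
```

```bash
python3 - <<'E'
from plan import *
np.set_printoptions(precision=2,suppress=True)
robot.goto(*gplace(10,[.46,-.1],.11)); print(robot.read_t(),robot.read_grip_width())
robot.servo_line(gplace(10,[.425,-.02],.09)[0],speed=.12)
robot.servo_line(gplace(10,front[:2],.08)[0],speed=.12); robot.dwell(.2)
print(robot.read_t(),robot.read_force(),robot.read_position())
a,_=save('top','top3'); b,_=save('side','side3')
o=np.hstack([cv2.resize(a[170:290,225:325],(400,480),interpolation=cv2.INTER_CUBIC),cv2.resize(b[110:230,260:360],(400,480),interpolation=cv2.INTER_CUBIC)])
cv2.imwrite('pics/c3.png',o[:,:,::-1])
E
```

```text
18.6833 0.47933278495582354
21.1667 [ 0.37 -0.55 -2.19] [0.43 0.13 0.11]
```

View pics/c3.png

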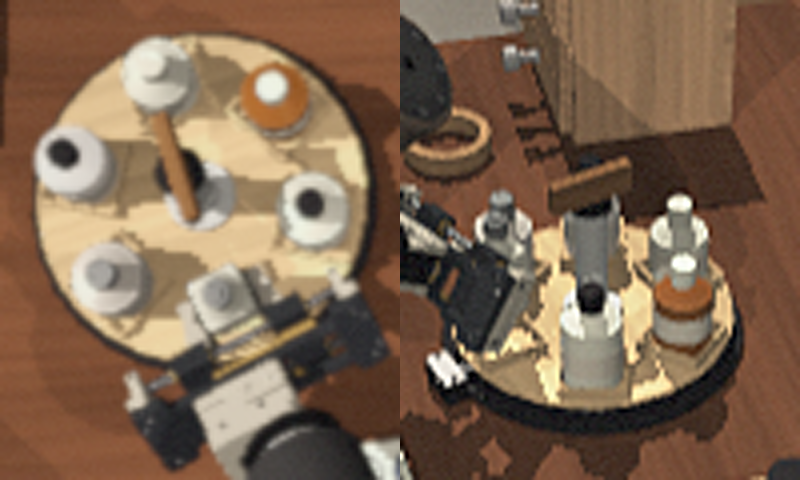

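The bottle hangs upright over the pocket, with its cap at about (279.5,243) in the top view. I'll check that position, then lower it.

```bash
python3 - <<'E'
from plan import *
np.set_printoptions(precision=4,suppress=True)
print('cap',ray('top',[[279.3,242.8]],.188)[0]-np.r_[front[:2],.188],front)
f0=robot.read_force()[2]; h=.080
robot.servo_line(gplace(10,front[:2],.044)[0],speed=.04); print(robot.read_force())
h=.044
while h>.030:
    h-=.001; robot.servo_line(gplace(10,front[:2],h)[0],speed=.015); f=robot.read_force()
    print(round(h,4),f)
    if f[2]-f0>2.5 or np.hypot(f[0],f[1])>6: break
print(robot.read_t())
a,_=save('top','top4'); b,_=save('side','side4')
o=np.hstack([cv2.resize(a[170:290,225:325],(400,480),interpolation=cv2.INTER_CUBIC),cv2.resize(b[110:230,260:360],(400,480),interpolation=cv2.INTER_CUBIC)])
cv2.imwrite('pics/c4.png',o[:,:,::-1])
E
```

```text
cap [-0.0003 -0.0032 -0.    ] [0.4258 0.1274 0.034 ]
[-0.8239  0.6791 -0.9918]
0.043 [-0.2878 -0.2378 -0.905 ]
0.042 [-0.2482  0.2849 -1.916 ]
0.041 [ 0.3028  0.1674 -1.2106]
0.04 [ 0.9456 -0.1682 -1.2077]
0.039 [ 0.1474  0.2904 -0.9404]
0.038 [-0.4587  0.0715 -0.7852]
0.037 [ 0.1923  0.4354 -1.0845]
0.036 [-0.9724 -0.7832 -0.705 ]
0.035 [-0.3487 -0.2641 -1.6251]
0.034 [-2.0383  0.301   4.9925]
24.8167
```

View pics/c4.png

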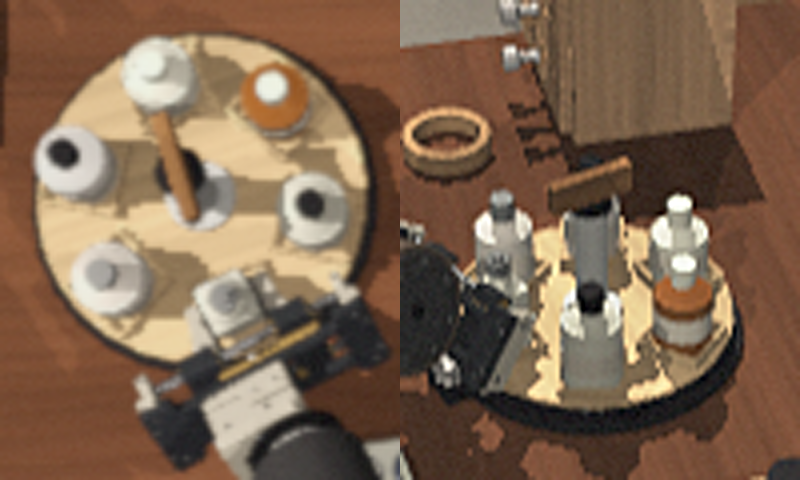

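Contact came at exactly 34 mm, floor height, with the bottle inside the walls. Now I'll release and back off.

```bash
python3 - <<'E'
from plan import *
np.set_printoptions(precision=2,suppress=True)
robot.move_gripper(.7); robot.dwell(.3); print(robot.read_t(),robot.read_force(),robot.read_grip_width())
p=np.array(robot.read_position()); R=np.array(robot.read_tcp_rot()); hz=np.r_[R[:2,2],0]; hz/=np.linalg.norm(hz)
for D in(.09,.075,.06,.05,.04,.03):
    done=False
    for w in(R[:,2],(R[:,2]-.5*Z)/np.linalg.norm(R[:,2]-.5*Z),hz):
        try: robot.servo_line(p-D*w,speed=.06); done=True; print('ok',D,w); break
        except robot.Unreachable: pass
    if done: break
print(robot.read_t(),robot.read_position()-p,robot.read_qpos())
a,_=save('top','top5'); b,_=save('side','side5')
o=np.hstack([cv2.resize(a[170:290,225:325],(400,480),interpolation=cv2.INTER_CUBIC),cv2.resize(b[110:230,260:360],(400,480),interpolation=cv2.INTER_CUBIC)])
cv2.imwrite('pics/c5.png',o[:,:,::-1])
E
```

```text
25.8083 [ 0.3  -0.49  0.01] 0.7030676794737482
ok 0.09 [ 0.73  0.37 -0.57]
27.4583 [-0.07 -0.03  0.05] [ -20.65   -8.98  -53.45  -87.69  -37.43 -150.56]
```

View pics/c5.png

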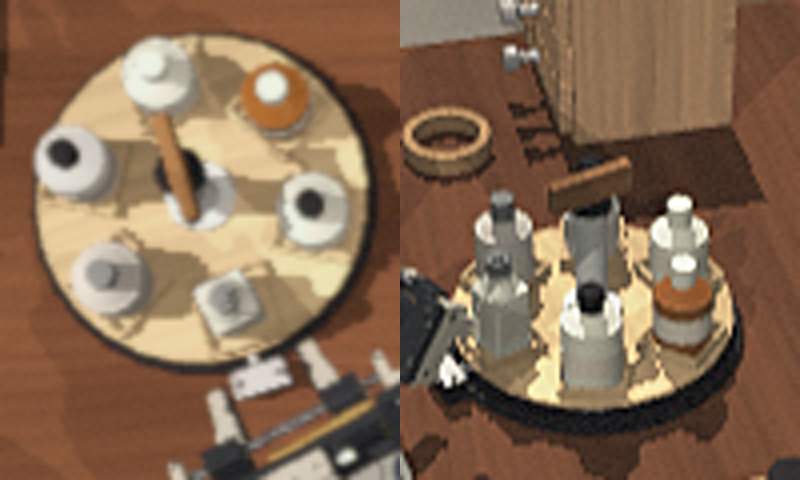

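The bottle stands upright in the pocket with the gripper clear of it. As a last check I'll measure the click angle from the paddle in both views.

```bash
python3 - <<'E'
from meas import *
from plan import *
def padd(fn,n,box):
    D=np.load('pics/%s.npz'%fn); im=D['im']; h=hsv(im); v,u=np.mgrid[0:400,0:640]
    m=(u>=box[0])&(u<box[1])&(v>=box[2])&(v<box[3])&(h[...,0]<16)&(h[...,1]>105)&(h[...,2]>60)
    k,lab,st,_=cv2.connectedComponentsWithStats(m.astype(np.uint8)); m=lab==1+st[1:,4].argmax()
    rows=range(*np.percentile(np.argwhere(m)[:,0],[8,92]).astype(int)) if n=='top' else range(*np.percentile(np.argwhere(m)[:,1],[8,92]).astype(int))
    out=[]
    for r in rows:
        w=np.flatnonzero(m[r] if n=='top' else m[:,r]);
        if len(w): out.append((w[0]-.5,r) if n=='top' else (r,w[0]-.5))
    # far edge of the upper face
    q=ray(n,np.array(out),.197)[:,:2]; l=cv2.fitLine(q.astype(np.float32),cv2.DIST_HUBER,0,.001,.001).ravel()
    e=l[:2]; e=e if e[0]<0 else -e; s=l[2:]-AX
    print(fn,m.sum(),'angle',np.degrees(np.arctan2(e[1],e[0])),'edge offset from axis mm',1000*(e[0]*s[1]-e[1]*s[0]))
padd('top5','top',(262,276,195,228)); padd('top1','top',(262,276,195,228)); padd('side5','side',(294,320,145,166))
im=np.load('pics/top5.npz')['im']
for z,px in ((.142,[232,297]),): print('bottle cap',ray('top',np.array(px)/4+[225,170]-.4,z)[0,:2]-front[:2])
E
```

```text
top5 133 angle -162.17021 edge offset from axis mm -7.4626176696091155
top1 136 angle -163.90123 edge offset from axis mm -8.023035678318237
side5 315 angle -166.23486 edge offset from axis mm -27.73597213455399
bottle cap [ 0.00028573 -0.00812619]
```

```bash
python3 - <<'E'
from plan import *
q=np.array(robot.read_qpos()); q[1]-=12; robot.movej(q); robot.dwell(.5)
print(robot.read_t(),robot.read_position(),robot.read_force()); print(robot.job_done())
E
```

```text
28.425 [0.37871256 0.09428185 0.18031817] [ 1.40506491 -0.8748623   0.12541762]
the job is handed in; nothing more can be done
None
```

I handed the job in at 28.4 s: the carousel's empty pocket is clicked home at the front (within about 1° by camera), the bottle stands upright, cap up, on the pocket floor, and the gripper is clear; the pass/fail result wasn't returned.

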